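# Size an unmarked locating pin in a hole gauge plate

### The job

The locating pin standing alone in the post has lost its size mark: size it in the hole gauge plate. Starting with the largest hole, try its shank gently in smaller and smaller holes until one refuses it, then leave it standing fully home, shoulder down on the plate, in the smallest hole that it passes. Do not force it (pressing over 30 N burrs the edges), and leave the two pins in the rack where they are.

Things in the scene. Friction and masses are not known exactly. Their poses are not given: they have to be found in the camera images.
- gauge_stand: Stand with the hole gauge plate; origin under its centre, z up. Plate 60 x 170 x 12 mm, long side along y, top 55 mm above the origin. Four through holes, mouths chamfered 2 mm, at x = 0 and, when the plate lies central, y = +57, +19, -19, -57 mm; diameters 16, 13, 10, 7 mm. But the plate lies loose: up to 3 mm off either way along y, the same for all holes (8 N shifts it). Free space below.
- post: Post that holds the one pin to be sized: 44 mm square block on a 66 mm square foot, 57 mm high, with a loose upright 18 mm bore; the pin's shank hangs in the bore and its shoulder rests on top. Origin under its centre, z up.
- rack: Grey rack, 52 x 150 x 55 mm, with the two other pins standing in its bores, not to be touched. Origin under its centre, its long side along y.
- pin_a: Unmarked steel locating pin, 74 mm tall: round shank 32 mm long of 9, 12 or 15 mm diameter (the three pins all differ; which is which is to be found out), above it a round shoulder 26 mm across and 6 mm thick, and a square grip; all three look alike above the shank. Origin: centre of the shank's flat foot; z up the pin.
- pin_b: Unmarked steel locating pin, 74 mm tall: round shank 32 mm long of 9, 12 or 15 mm diameter (the three pins all differ; which is which is to be found out), above it a round shoulder 26 mm across and 6 mm thick, and a square grip; all three look alike above the shank. Origin: centre of the shank's flat foot; z up the pin.
- pin_c: Unmarked steel locating pin, 74 mm tall: round shank 32 mm long of 9, 12 or 15 mm diameter (the three pins all differ; which is which is to be found out), above it a round shoulder 26 mm across and 6 mm thick, and a square grip; all three look alike above the shank. Origin: centre of the shank's flat foot; z up the pin.
- pin_a_grip (a point): Point to grasp pin_a: near the middle of its square grip, 60 mm above the foot (28 mm above the shoulder's underside). Grip 18 x 18 mm, from 40 to 74 mm above the foot, its faces square to the pin's own x and y.
- pin_b_grip (a point): Point to grasp pin_b: near the middle of its square grip, 60 mm above the foot (28 mm above the shoulder's underside). Grip 18 x 18 mm, from 40 to 74 mm above the foot, its faces square to the pin's own x and y.
- pin_c_grip (a point): Point to grasp pin_c: near the middle of its square grip, 60 mm above the foot (28 mm above the shoulder's underside). Grip 18 x 18 mm, from 40 to 74 mm above the foot, its faces square to the pin's own x and y.

How it is judged:
On the way, in this order (a step that is already met when the one before it is completed fails the run):
1. the pin is at least 8 mm down in the largest hole (((x of pin_a in the frame of gauge_stand between -0.004 and 0.004 m and y of pin_a in the frame of gauge_stand between 0.0515 and 0.0625 m and z of pin_a in the frame of gauge_stand below 0.047 m) or (x of pin_b in the frame of gauge_stand between -0.004 and 0.004 m and y of pin_b in the frame of gauge_stand between 0.0515 and 0.0625 m and z of pin_b in the frame of gauge_stand below 0.047 m) or (x of pin_c in the frame of gauge_stand between -0.004 and 0.004 m and y of pin_c in the frame of gauge_stand between 0.0515 and 0.0625 m and z of pin_c in the frame of gauge_stand below 0.047 m))), for 0.1 s.
2. the pin is pressed on the mouth of the first hole that is too small for it (the next one down from its own) and refused by it (((x of pin_a in the frame of gauge_stand between -0.004 and 0.004 m and y of pin_a in the frame of gauge_stand between -0.0245 and -0.0135 m and z of pin_a in the frame of gauge_stand between 0.05 and 0.058 m and contact force between pin_a and gauge_stand above 1.5 N) or (x of pin_b in the frame of gauge_stand between -0.004 and 0.004 m and y of pin_b in the frame of gauge_stand between 0.0135 and 0.0245 m and z of pin_b in the frame of gauge_stand between 0.05 and 0.058 m and contact force between pin_b and gauge_stand above 1.5 N) or (x of pin_c in the frame of gauge_stand between -0.004 and 0.004 m and y of pin_c in the frame of gauge_stand between -0.0625 and -0.0515 m and z of pin_c in the frame of gauge_stand between 0.05 and 0.058 m and contact force between pin_c and gauge_stand above 1.5 N))), for 0.05 s.
At the end, for the whole second after the job is handed in: the pin that stood in the post stands released and at rest in the smallest hole it passes, upright, its shoulder within 2.5 mm of the plate; the other two pins are within 10 mm of where they stood (((x of pin_a in the frame of gauge_stand between -0.004 and 0.004 m and y of pin_a in the frame of gauge_stand between 0.0135 and 0.0245 m and z of pin_a in the frame of gauge_stand below 0.0255 m and angle between pin_a's own z axis and vertical below 0.1 rad and linear speed of pin_a below 0.01 m/s and contact force between pin_a and the fingers below 0.1 N and distance of each of pin_b_grip, pin_c_grip from where it was at the start of the episode below 0.01 m and horizontal distance between each of pin_b, pin_c and post above 0.04 m) or (x of pin_b in the frame of gauge_stand between -0.004 and 0.004 m and y of pin_b in the frame of gauge_stand between 0.0515 and 0.0625 m and z of pin_b in the frame of gauge_stand below 0.0255 m and angle between pin_b's own z axis and vertical below 0.1 rad and linear speed of pin_b below 0.01 m/s and contact force between pin_b and the fingers below 0.1 N and distance of each of pin_a_grip, pin_c_grip from where it was at the start of the episode below 0.01 m and horizontal distance between each of pin_a, pin_c and post above 0.04 m) or (x of pin_c in the frame of gauge_stand between -0.004 and 0.004 m and y of pin_c in the frame of gauge_stand between -0.0245 and -0.0135 m and z of pin_c in the frame of gauge_stand below 0.0255 m and angle between pin_c's own z axis and vertical below 0.1 rad and linear speed of pin_c below 0.01 m/s and contact force between pin_c and the fingers below 0.1 N and distance of each of pin_a_grip, pin_b_grip from where it was at the start of the episode below 0.01 m and horizontal distance between each of pin_a, pin_b and post above 0.04 m))); the robot touches nothing.
It fails at once if a pin is forced: over 30 N between it and the gauge (contact force between any of pin_a, pin_b, pin_c and gauge_stand above 30 N).
It also fails if it takes over 72 s, if anything falls off the work surface, if the arm or the gripper's body presses on something with over 40 N, if the wrist force passes 120 N, or if a joint passes its speed limit or range.

### The arm

A 6-joint arm with a two-finger parallel gripper is mounted at the origin on a cart in front of the work surface, level with it; the furniture and walls round the work are solid. World frame = base frame: x ahead of the robot, y to its left, z up, the work surface at z = 0. Lengths are in m, angles in rad, forces in N, time in s.
With the tool pointing down it reaches from about 0.35 to 0.875 m from the base axis. Payload 4.2 kg.
Tool frame: the origin (TCP) lies at the very end of the fingers, on their centre line; the grasp point (between the pads) lies 19 mm behind it; z points along the fingers, y is the direction in which the jaws open and shut (so a half turn about z gives the same grasp; the last joint's range is limited). The gripper opens to 87 mm and grips with 3 to 60 N. Pads are 19 mm wide; open, the fingers measure 117 mm over their backs; the gripper's body (75 mm by 190 mm) begins 51 mm behind the grasp point.
Start: joints at [1.582, 0.385, 0.008, 0, -1.194, -0.259], TCP at [0.153, 0.606, 0.223] pointing down, gripper open.
Joint ranges: [-3.14, 3.14], [-1.21, 2.06], [-1.07, 1.41], [-3.16, 2.05], [-2.99, -0.16], [-3.1, 3.1]. Speed limits (rad/s): [2.79, 2.79, 3.14, 3.14, 3.14, 3.14].

### API

Orientations are given as a rotation vector (axis times angle).
In Python, from plant import robot, ik, sensors, snapshot, job gives the robot as it stands. Calls block until the motion is done:
- robot.move_to(position, orientation): joint-space move of the TCP to a pose.
- robot.line_to(position, ori=None, max_speed=0.15, stop_force=None): straight line of the TCP; ori=None keeps the orientation; max_speed is the mean speed in m/s. With stop_force (N) it stops when the force on the tool has changed by that much, and returns True; else False.
- robot.move_j(angles): joint-space move.
- robot.grip(opening, effort=None): finger opening in m; effort is the grip in N (None keeps the last); returns when the fingers have stopped.
- robot.dwell(seconds).
- ik(position, orientation): joint angles nearest the present ones, or None.
- sensors.sense(): the state.
- snapshot(name): name is "scene" or "side" or "wrist"; returns a dict with "color" (480x640x3 uint8, red, green, blue), "fovy" (degrees; the focal length in pixels is half the picture's height over the tangent of half this angle, whatever the lens; pixels are square), "cx", "cy" (the principal point, pixels), "k1" (the pictures are not rectified: a ray, as slopes to the right and down, at radius r is drawn at 1 + k1 r^2 times it, then the intrinsics apply), "world_from_camera" (4x4, takes a point from camera to world coordinates). Camera axes: x right, y down, z forward; pixel columns grow to the right and rows downward; lengths in m; the calibration is good to about 2 mm. A picture is of the moment at which its call begins. There is no depth.
A pose or a line that the arm cannot do raises robot.IKError and nothing moves.
- job.sign_off(): hands the job in, once; it reports no verdict.
The state is a dict: "t": time; "joint_pos": joint angles; "qd": joint speeds; "tau": joint torques, N m; "tcp_pos": TCP position; "orientation": TCP orientation; "wrist_force": force on the tool from outside, world axes, zero at the start; "moment": the same for the moment, N m; "finger_gap": finger opening in m.
Only numpy, scipy, OpenCV 4.12 (cv2) and the standard library are available. Lean on these libraries where they do the work, as an engineer would, in place of code of your own. Each camera call takes 0.05 s, during which the arm holds its last target.

## Working session

There is one attempt and no reset: what is moved stays moved. The work goes in short steps, each a Python script; the robot and the scene stay as the last script left them, time stands still between calls to the robot, and variables do not carry over. Pictures are saved under pics/ and viewed, and the job is handed in when it is done.

```bash
ls; mkdir -p pics
python3 - <<'E'
from plant import robot, ik, sensors, snapshot, job
import cv2
print(sensors.sense())
for n in ("scene","side","wrist"):
    s=snapshot(n); cv2.imwrite(f"pics/{n}0.png",s["color"][...,::-1])
    print(n,s["fovy"],s["cx"],s["cy"],s["k1"],s["world_from_camera"])
E
```

```text
pics
{'t': 0.0, 'joint_pos': array([ 1.58160696e+00,  3.85554782e-01,  6.61316894e-03, -4.90873946e-04,
       -1.19399227e+00, -2.58580341e-01]), 'qd': array([ 8.05359602e-05, -1.31839978e-03,  8.33547646e-05, -2.85414589e-05,
       -8.05736132e-04,  8.75034799e-04]), 'tau': array([-1.34801281e-03, -3.90665567e+01,  1.87405926e+01,  4.21996593e+00,
        1.09177371e-02, -1.92740881e-04]), 'tcp_pos': array([0.15312521, 0.60532653, 0.22145693]), 'orientation': array([ 3.11531783e+00, -3.88213766e-01, -2.59098446e-04]), 'wrist_force': array([-0.21622702,  0.47533372, -0.20568235]), 'moment': array([0.02337545, 0.00344256, 0.05970851]), 'finger_gap': 0.08713964184001417}
scene 45.15045861934156 331.1407618790637 230.21634130882808 -0.09009735174359342 [[-0.85379279 -0.34731201  0.38783016  0.182662  ]
 [-0.52047559  0.58654569 -0.62053953  0.68404808]
 [-0.01195927 -0.73166832 -0.68155591  0.72035426]
 [ 0.          0.          0.          1.        ]]
side 57.14091147985044 328.7987308386506 238.28285060624773 -0.05031188454629515 [[-0.98102917 -0.09806872  0.1672253   0.40499479]
 [-0.19334864  0.43234271 -0.8807361   0.83737299]
 [ 0.01407402 -0.89636059 -0.44310227  0.46498191]
 [ 0.          0.          0.          1.        ]]
wrist 58.29164332352294 315.78682946625406 241.2522743896265 -0.0013123504554559584 [[-0.24537432 -0.9259434  -0.28708928  0.2321994 ]
 [-0.96942657  0.23494388  0.07080604  0.58532306]
 [ 0.00188748  0.29568596 -0.95528333  0.38399729]
 [ 0.          0.          0.          1.        ]]
```

View pics/scene0.png

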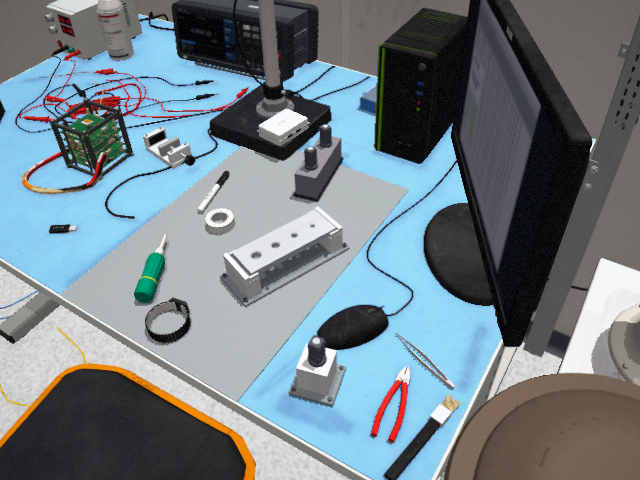

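View pics/side0.png

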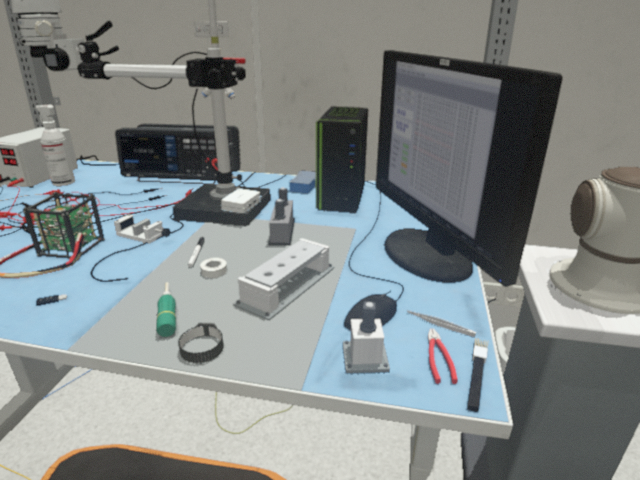

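View pics/wrist0.png

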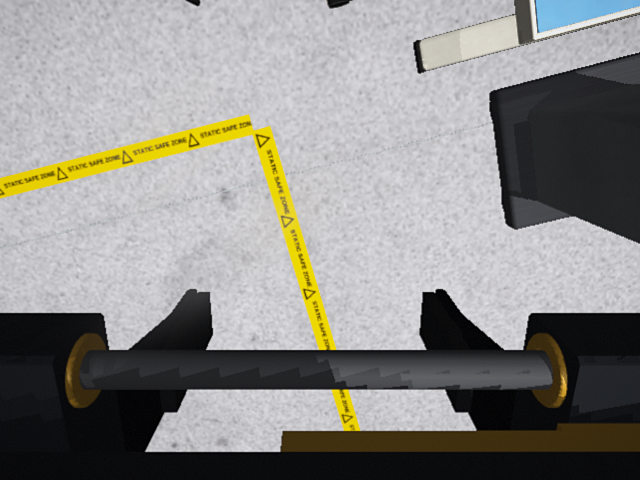

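The scene view shows the post with its pin at about (317,345), the gauge holes running from (256,255) (largest) to (313,227), and the rack at about (318,170). The side view shows the post pin at (370,315) and the plate at (285,275). I'll measure on enlarged crops.

```bash
cat > h.py <<'E'
import numpy as np, cv2
from scipy.spatial.transform import Rotation as R
from plant import robot, ik, sensors, snapshot, job
def ray(s,uv):
    f=240/np.tan(np.radians(s["fovy"]/2)); K=np.array([[f,0,s["cx"]],[0,f,s["cy"]],[0,0,1.]])
    p=cv2.undistortPoints(np.array([[uv]],float),K,np.array([s["k1"],0,0,0.])).ravel()
    T=np.array(s["world_from_camera"]); d=T[:3,:3]@np.array([p[0],p[1],1]); return T[:3,3],d/np.linalg.norm(d)
def onplane(s,uv,z):
    o,d=ray(s,uv); return o+d*(z-o[2])/d[2]
def tri(obs):
    A=np.zeros((3,3));b=np.zeros(3);rs=[ray(s,u) for s,u in obs]
    for o,d in rs:
        P=np.eye(3)-np.outer(d,d);A+=P;b+=P@o
    x=np.linalg.solve(A,b); return x,[np.linalg.norm((np.eye(3)-np.outer(d,d))@(x-o)) for o,d in rs]
def proj(s,X):
    T=np.linalg.inv(s["world_from_camera"]); f=240/np.tan(np.radians(s["fovy"]/2));c=T[:3,:3]@X+T[:3,3]
    a=c[:2]/c[2]; a=a*(1+s["k1"]*(a@a)); return a*f+[s["cx"],s["cy"]]
def down(yaw):  # tool z down, tool y along yaw (world angle of y axis)
    y=np.array([np.cos(yaw),np.sin(yaw),0]);z=np.array([0,0,-1.]);x=np.cross(y,z)
    return R.from_matrix(np.c_[x,y,z]).as_rotvec()
E
python3 - <<'E'
import cv2
a=cv2.imread('pics/scene0.png'); b=cv2.imread('pics/side0.png')
def c(i,x,y,w,h,k,n): cv2.imwrite(n,cv2.resize(i[y:y+h,x:x+w],None,fx=k,fy=k,interpolation=cv2.INTER_CUBIC))
c(a,215,200,140,105,5,'pics/sc_g.png'); c(a,280,325,80,80,7,'pics/sc_p.png')
c(b,230,235,110,90,6,'pics/si_g.png'); c(b,335,295,65,80,7,'pics/si_p.png')
E
```

```text
(no output)
```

View pics/sc_g.png

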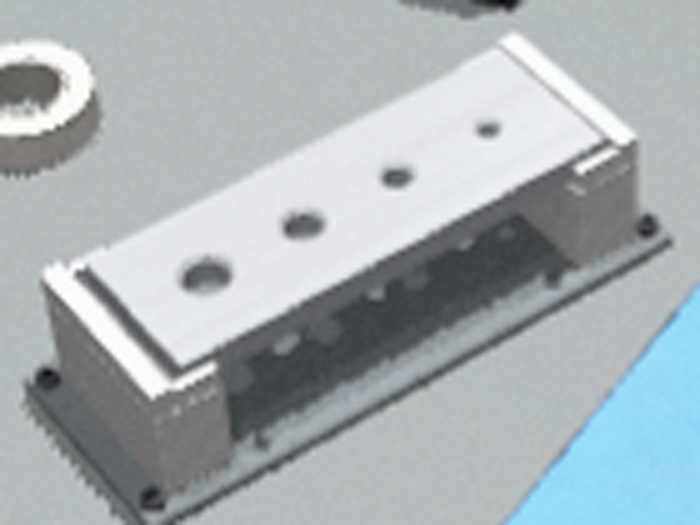

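View pics/sc_p.png

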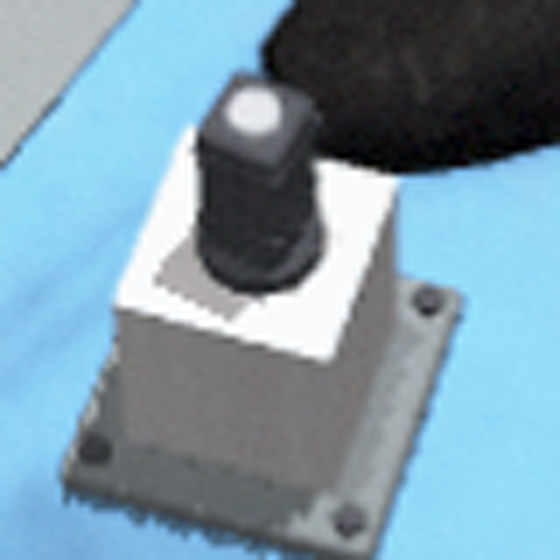

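View pics/si_g.png

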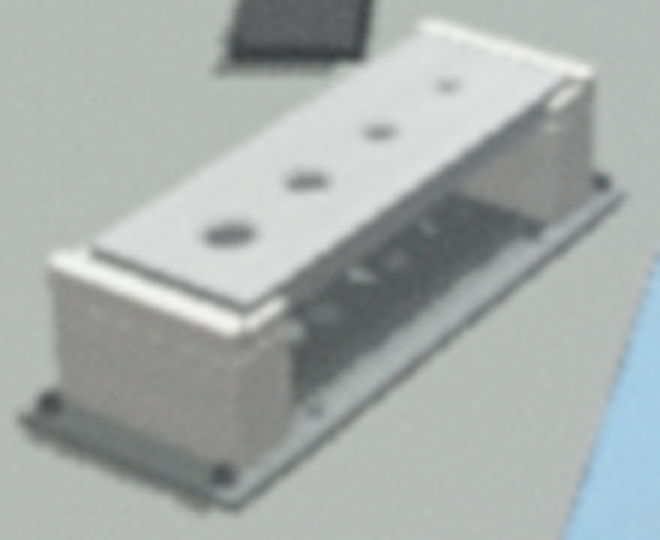

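View pics/si_p.png

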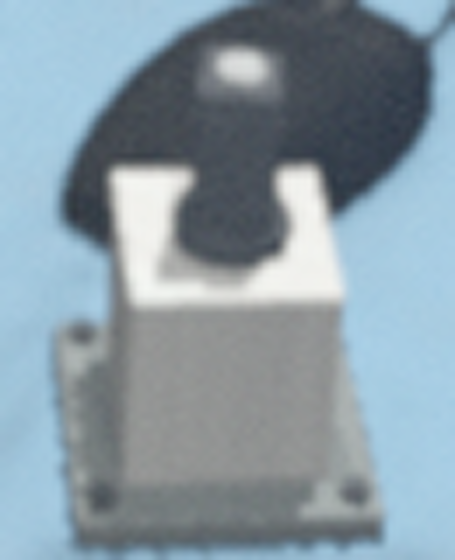

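In the scene crop, the hole centres are at (206,275), (304,225), (397,177) and (487,129), the pin top at (253,110), and the post top corners at (192,130), (398,180), (333,360) and (117,303). In the side crop, the holes are at (230,234), (307,181), (380,131) and (448,86), the pin-top mark at (241,67), and the post corners at (110,170), (325,165), (343,302) and (130,303).

Run:
```python
from h import *
a=snapshot("scene"); b=snapshot("side")
def o(p,x,y,k): return ((p[0]+.5)/k-.5+x,(p[1]+.5)/k-.5+y)
A=[o(p,215,200,5) for p in [(206,275),(304,225),(397,177),(487,129)]]
B=[o(p,230,235,6) for p in [(230,234),(307,181),(380,131),(448,86)]]
H=[]
for u,v in zip(A,B):
    x,e=tri([(a,u),(b,v)]); H.append(x); print("hole",x.round(4),np.round(e,4),onplane(a,u,.055).round(4),onplane(b,v,.055).round(4))
print(np.diff(H,axis=0), np.linalg.norm(np.diff(H,axis=0),axis=1))
u,v=o((253,110),280,325,7),o((241,67),335,295,7)
print("pin top",tri([(a,u),(b,v)]),onplane(a,u,.099),onplane(b,v,.099))
C=[]
for p,q in zip([(192,130),(398,180),(333,360),(117,303)],[(110,170),(325,165),(343,302),(130,303)]):
    u,v=o(p,280,325,7),o(q,335,295,7)
    x,e=tri([(a,u),(b,v)]); print("corner",x.round(4),np.round(e,4)); C.append(onplane(a,u,.057));print(C[-1],onplane(b,v,.057))
print(np.mean(C,0))
for p in [(253,110),]: pass
```

```text
hole [0.6372 0.1902 0.0558] [0.0012 0.0012] [0.6363 0.1902 0.055 ] [0.639  0.1876 0.055 ]
hole [0.6237 0.1546 0.0557] [0.0015 0.0015] [0.6223 0.1549 0.055 ] [0.6257 0.1518 0.055 ]
hole [0.6094 0.1207 0.0569] [0.0016 0.0016] [0.6088 0.1201 0.055 ] [0.6121 0.1155 0.055 ]
hole [0.596  0.0854 0.0569] [0.0013 0.0013] [0.5957 0.0846 0.055 ] [0.5983 0.0804 0.055 ]
[[-1.34972388e-02 -3.56173883e-02 -1.74473810e-04]
 [-1.42427853e-02 -3.38475092e-02  1.23964096e-03]
 [-1.33879984e-02 -3.53035360e-02 -5.85441873e-05]] [0.03808942 0.03674299 0.03775687]
pin top (array([0.44396939, 0.30975424, 0.09968856]), [np.float64(0.0010844219063657278), np.float64(0.0010844219063658)]) [0.44315118 0.30999592 0.099     ] [0.44497836 0.3076292  0.099     ]
corner [0.4712 0.2935 0.0565] [0.0023 0.0023]
[0.46858916 0.29511641 0.057     ] [0.47316126 0.29190567 0.057     ]
corner [0.4264 0.2861 0.0608] [0.0007 0.0007]
[0.42707449 0.28430781 0.057     ] [0.42723727 0.28021939 0.057     ]
corner [0.4185 0.3239 0.0542] [0.0012 0.0012]
[0.41635657 0.32617219 0.057     ] [0.41936715 0.32634308 0.057     ]
corner [0.4612 0.3348 0.055 ] [0.0016 0.0016]
[0.45876922 0.33673343 0.057     ] [0.46231225 0.33576697 0.057     ]
[0.44269736 0.31058246 0.057     ]
```

The heights agree with the text: holes 56 mm, pin top 99.7 mm, post top 57 mm. The hole pitch is about 38 mm. Next I'll see where the monitor stands relative to the arm, and take wrist-camera looks to refine.

Run:
```python
from h import *
a=snapshot("scene"); b=snapshot("side")
for n,u,v in [("mon br",(512,345),(518,283)),("mon tr",(588,42),(560,75)),("mon bl",(452,138),(380,190)),("pc top near",(420,12),(323,112)),("mouse",(352,322),(371,308)),("robot base front",(455,460),(556,280))]:
    x,e=tri([(a,u),(b,v)]); print(n,x.round(3),np.round(e,3))
print("stand base", onplane(a,(470,255),0), onplane(b,(430,255),0))
for yaw in (0,.3,-.3,np.pi/2,-np.pi/2,1.2,-1.2):
  for off in (0,):
    q=ik([.4435,.310,.22],down(yaw)); q2=ik([.63,.17,.22],down(yaw)); print(yaw,None if q is None else np.round(q,2),None if q2 is None else np.round(q2,2))
```

```text
mon br [0.216 0.18  0.089] [0.003 0.003]
mon tr [0.222 0.08  0.433] [0.042 0.042]
mon bl [ 0.481 -0.255  0.073] [0.003 0.003]
pc top near [ 0.675 -0.483  0.217] [0.006 0.006]
mouse [0.448 0.204 0.02 ] [0.001 0.001]
robot base front [0.229 0.421 0.224] [0.019 0.019]
stand base [ 0.35000379 -0.04140689  0.        ] [ 0.34378731 -0.05423307  0.        ]
0 [ 0.91  0.24 -0.2   0.   -1.12  2.23] [ 0.51  0.43  0.08  0.   -1.22  2.63]
0.3 [ 0.91  0.24 -0.2  -0.   -1.12  2.53] [ 0.51  0.43  0.08 -0.   -1.22  2.93]
-0.3 [ 0.91  0.24 -0.2  -0.   -1.12  1.93] [ 0.51  0.43  0.08 -0.   -1.22  2.33]
1.5707963267948966 [ 0.91  0.24 -0.2   0.   -1.12 -2.48] [ 0.51  0.43  0.08  0.   -1.22 -2.08]
-1.5707963267948966 [ 0.91  0.24 -0.2   0.   -1.12  0.66] [ 0.51  0.43  0.08  0.   -1.22  1.06]
1.2 [ 0.91  0.24 -0.2  -0.   -1.12 -2.85] [ 0.51  0.43  0.08 -0.   -1.22 -2.45]
-1.2 [ 0.91  0.24 -0.2   0.   -1.12  1.03] [ 0.51  0.43  0.08  0.   -1.22  1.43]
```

```bash
cat >> h.py <<'E'
def fitarm():
    rows=[];rhs=[];rng=np.random.default_rng(0)
    for _ in range(60):
        r=rng.uniform(.4,.8);z=rng.uniform(.1,.4);t=rng.uniform(-.5,.5); a=.9
        # tool axis pitched in the radial plane
        e=np.array([np.cos(a),np.sin(a),0]);tz=np.cos(t)*np.array([0,0,-1.])+np.sin(t)*e;ty=np.cross([0,0,1.],e);tx=np.cross(ty,tz)
        q=ik(r*e+[0,0,z],R.from_matrix(np.c_[tx,ty,tz]).as_rotvec())
        if q is None or abs(q[3])>.05: continue
        p=q[1]-q[2]; w=p-q[4]
        rows.append([1,0,np.sin(q[1]),np.cos(p),np.sin(p),np.cos(w)]);rhs.append(r)
        rows.append([0,1,np.cos(q[1]),-np.sin(p),np.cos(p),-np.sin(w)]);rhs.append(z)
    s,res,_,_=np.linalg.lstsq(np.array(rows),np.array(rhs),rcond=None)
    return s,np.abs(np.array(rows)@s-rhs).max(),len(rhs)
def armpts(q,s):
    a1,h,L2,L3,a3,T=s;p=q[1]-q[2]
    P=[(a1,h),(a1+L2*np.sin(q[1]),h+L2*np.cos(q[1]))]
    P.append((P[1][0]+L3*np.cos(p)+a3*np.sin(p),P[1][1]-L3*np.sin(p)+a3*np.cos(p)));return P
E
python3 - <<'E'
from h import *
f=fitarm();print(f)
for P in ([.4435,.310,.22],[.637,.19,.22],[.596,.085,.22],[.637,.19,.08]):
    q=ik(P,down(0)); print(P,np.round(armpts(q,f[0]),3).tolist())
b=snapshot("side"); a=snapshot("scene")
for s,uv in ((b,(558,72)),(b,(385,55)),(a,(505,0)),(a,(588,42)),(a,(512,345)),(b,(545,290))):
    o,d=ray(s,uv)
    for y in (.18,.15,-.25): print(uv,y,(o+d*(y-o[1])/d[1]).round(3))
E
```

```text
(array([0.02687636, 0.18573772, 0.54960609, 0.42108818, 0.00282134,
       0.32123033]), np.float64(0.008267186595318388), 34)
[0.4435, 0.31, 0.22] [[0.027, 0.186], [0.16, 0.719], [0.541, 0.54]]
[0.637, 0.19, 0.22] [[0.027, 0.186], [0.268, 0.68], [0.666, 0.541]]
[0.596, 0.085, 0.22] [[0.027, 0.186], [0.214, 0.702], [0.603, 0.54]]
[0.637, 0.19, 0.08] [[0.027, 0.186], [0.324, 0.648], [0.665, 0.401]]
(558, 72) 0.18 [0.224 0.18  0.414]
(558, 72) 0.15 [0.216 0.15  0.411]
(558, 72) -0.25 [ 0.106 -0.25   0.38 ]
(385, 55) 0.18 [0.455 0.18  0.426]
(385, 55) 0.15 [0.457 0.15  0.424]
(385, 55) -0.25 [ 0.487 -0.25   0.4  ]
(505, 0) 0.18 [0.314 0.18  0.53 ]
(505, 0) 0.15 [0.322 0.15  0.518]
(505, 0) -0.25 [ 0.426 -0.25   0.367]
(588, 42) 0.18 [0.237 0.18  0.51 ]
(588, 42) 0.15 [0.24  0.15  0.497]
(588, 42) -0.25 [ 0.283 -0.25   0.33 ]
(512, 345) 0.18 [0.218 0.18  0.092]
(512, 345) 0.15 [0.22  0.15  0.054]
(512, 345) -0.25 [ 0.248 -0.25  -0.445]
(545, 290) 0.18 [0.169 0.18  0.079]
(545, 290) 0.15 [0.158 0.15  0.062]
(545, 290) -0.25 [ 0.015 -0.25  -0.173]
```

The monitor's near end is at about (0.22, 0.18) with its top at about 0.41. The elbow passes over it, and I'll watch clearance. I'm moving above the post for two wrist views.

Run:
```python
from h import *
import pickle
yaw=np.radians(14.6-90)
robot.move_to([.4435,.310,.25],down(yaw))
s1=snapshot("wrist"); cv2.imwrite("pics/w1.png",s1["color"][...,::-1])
st=sensors.sense();print(st["t"],st["tcp_pos"],st["wrist_force"])
robot.line_to([.4035,.325,.22])
s2=snapshot("wrist"); cv2.imwrite("pics/w2.png",s2["color"][...,::-1])
b=snapshot("side");cv2.imwrite("pics/side1.png",b["color"][...,::-1])
pickle.dump((s1,s2),open("w12.pkl","wb")); print(sensors.sense()["t"])
```

```text
2.0333 [0.44319673 0.31073068 0.24987462] [-0.17877227  0.16709591  0.36178389]
2.6333
```

View pics/w1.png

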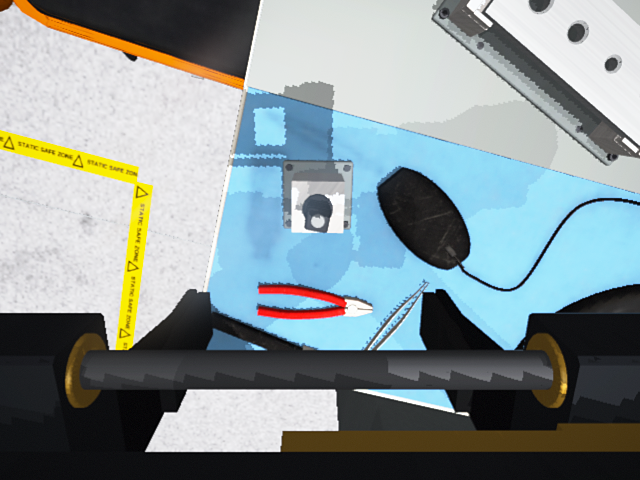

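View pics/w2.png

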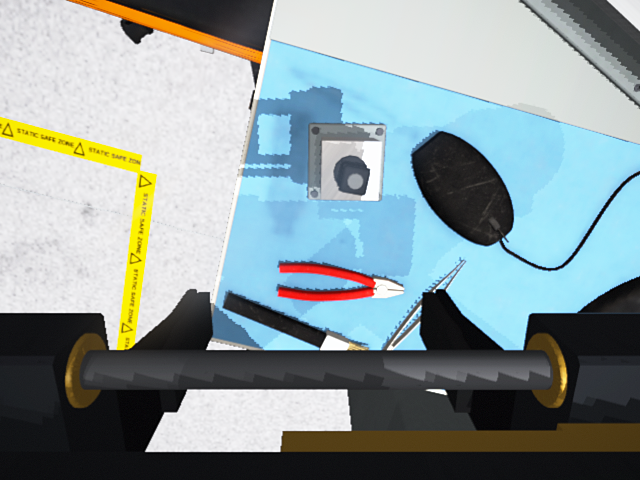

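View pics/side1.png

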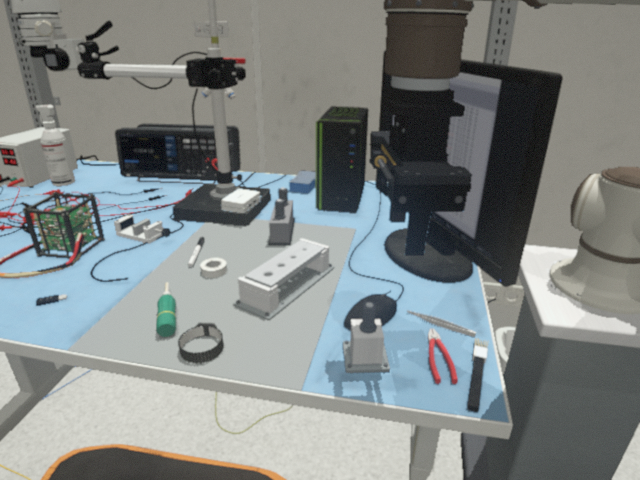

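Run:
```python
import cv2,numpy as np
a=cv2.imread('pics/w1.png'); b=cv2.imread('pics/w2.png')
f=lambda i,x,y:cv2.resize(i[y:y+90,x:x+90],None,fx=6,fy=6,interpolation=cv2.INTER_CUBIC)
cv2.imwrite('pics/w1c.png',f(a,275,150));cv2.imwrite('pics/w2c.png',f(b,300,115))
```

```text
(no output)
```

View pics/w1c.png

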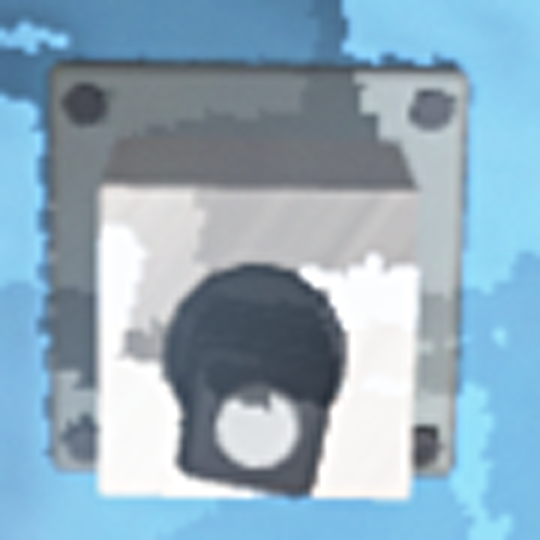

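View pics/w2c.png

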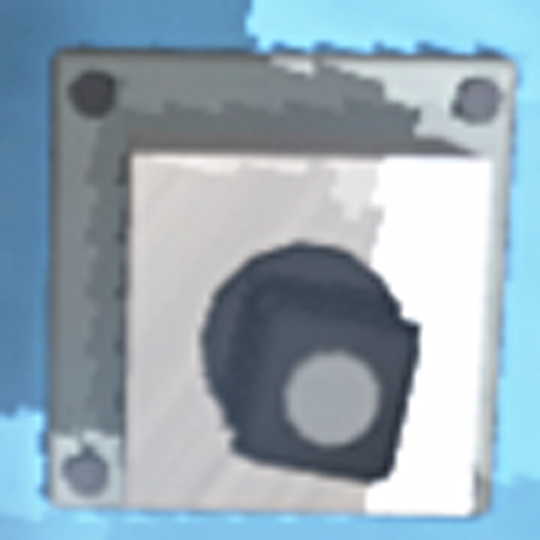

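In w1 (crop) the pin's top mark is at (258,432) and the grip's lower edge runs (182,465)→(308,497). In w2 the mark is at (333,397), with the grip top corners at (418,325), (382,482) and (232,445). So the grip is turned about 14° relative to the post.

Run:
```python
from h import *
import pickle
s1,s2=pickle.load(open("w12.pkl","rb"))
o=lambda p,x,y:((p[0]+.5)/6-.5+x,(p[1]+.5)/6-.5+y)
m1,m2=o((258,432),275,150),o((333,397),300,115)
print(tri([(s1,m1),(s2,m2)]),onplane(s1,m1,.099),onplane(s2,m2,.099))
c=[onplane(s2,o(p,300,115),.099) for p in [(418,325),(382,482),(232,445)]]
print(np.array(c).round(4)); 
for i in (0,1):
    d=c[i+1]-c[i]; print(np.linalg.norm(d),np.degrees(np.arctan2(d[1],d[0])))
c=[onplane(s1,o(p,275,150),.099) for p in [(308,497),(182,465)]];d=c[1]-c[0];print(np.linalg.norm(d),np.degrees(np.arctan2(d[1],d[0])))
print("mid from corners s2",(onplane(s2,o((418,325),300,115),.099)+onplane(s2,o((232,445),300,115),.099))/2)
# shoulder centre at z=.063 
for s,p,ox,oy in((s1,(257,352),275,150),): print("shoulder",onplane(s,o(p,ox,oy),.062))
```

```text
(array([0.44538021, 0.30974336, 0.10549403]), [np.float64(0.00035713429635912284), np.float64(0.0003571342963590594)]) [0.44357788 0.30897485 0.099     ] [0.44468679 0.30922635 0.099     ]
[[0.4546 0.3024 0.099 ]
 [0.437  0.3013 0.099 ]
 [0.4367 0.3186 0.099 ]]
0.017717719068881962 -176.2712631409804
0.017274516085461978 90.78685834336096
0.016415385595624072 89.87147047024926
mid from corners s2 [0.44567492 0.31050458 0.099     ]
shoulder [0.445348   0.30945138 0.062     ]
```

The pin's grip is at (0.4448, 0.3097) with its faces within about 1.5° of the world axes. Now grasping.

Run:
```python
from h import *
o=down(np.radians(-88.5))
robot.move_to([.4448,.3097,.16],o)
robot.grip(.05,25)
hit=robot.line_to([.4448,.3097,.068],max_speed=.08,stop_force=6); st=sensors.sense();print(hit,st["tcp_pos"],st["wrist_force"])
robot.grip(0.0,25); st=sensors.sense();print(st["finger_gap"],st["tcp_pos"],st["wrist_force"],st["moment"])
if .015<st["finger_gap"]<.021:
    p=st["tcp_pos"]; robot.line_to([p[0],p[1],.17],max_speed=.1)
    robot.dwell(.2); st=sensors.sense();print(st["finger_gap"],st["tcp_pos"],st["wrist_force"],st["moment"],st["t"])
for n in ("scene","side"):
    s=snapshot(n);cv2.imwrite(f"pics/{n}2.png",s["color"][...,::-1])
    c=proj(s,np.array([.4448,.3097,.15])).astype(int); print(n,c)
    cv2.imwrite(f"pics/{n}2c.png",cv2.resize(s["color"][max(c[1]-50,0):c[1]+50,c[0]-50:c[0]+50,::-1],None,fx=6,fy=6,interpolation=cv2.INTER_CUBIC))
```

```text
False [0.44512511 0.31003755 0.06857278] [ 0.48085631  0.42332484 -0.80623201]
0.017869517519718887 [0.44482656 0.30972225 0.06804545] [-0.13369993 -0.45888975  1.52930961] [-0.05229774  0.01982318  0.0180567 ]
0.017924308941110415 [0.44463474 0.30952424 0.16940165] [ 0.3176573  -0.64095078 -1.1058886 ] [ 0.00847879  0.00733209 -0.03522333] 7.25
scene [313 315]
side [370 274]
```

View pics/scene2c.png

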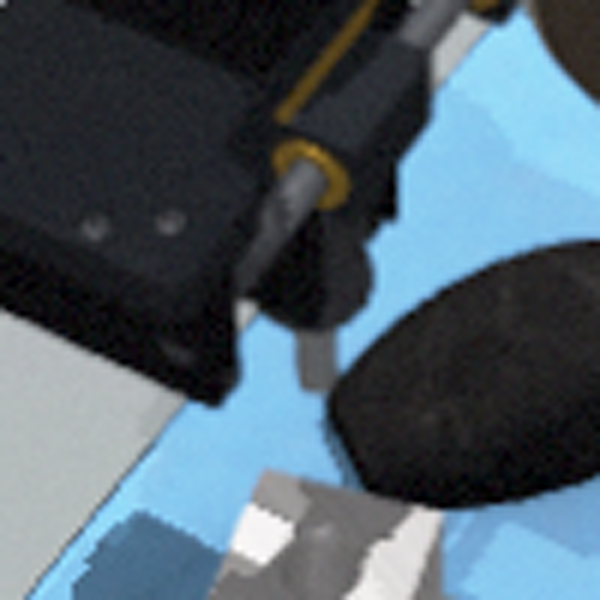

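View pics/side2c.png

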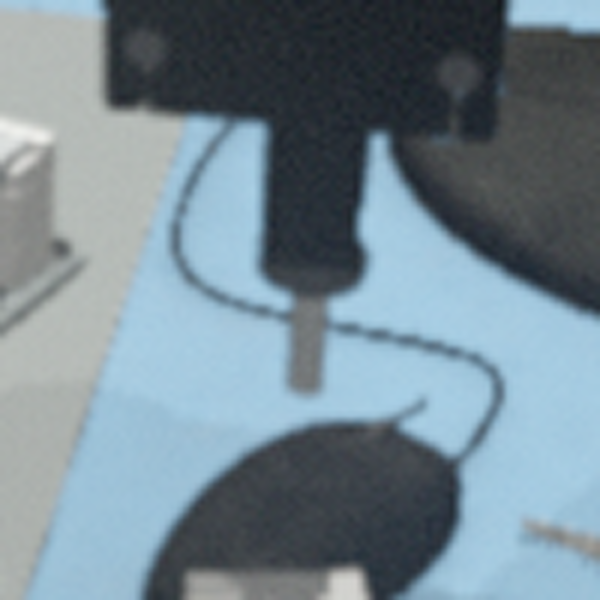

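The side crop shows the shank about 33 px wide against the shoulder's 103 px (26 mm), so roughly 8.5 mm. That suggests the 9 mm pin, and the gauge will tell. It hangs straight. Next is a wrist look at the plate from two places.

Run:
```python
from h import *
import pickle
o=down(np.radians(-111))
robot.line_to([.4446,.3095,.22])
robot.move_to([.60,.145,.22],o); print(sensors.sense()["tcp_pos"],sensors.sense()["wrist_force"])
s1=snapshot("wrist"); cv2.imwrite("pics/w3.png",s1["color"][...,::-1])
d=np.array([np.cos(np.radians(69)),np.sin(np.radians(69)),0])
robot.line_to(np.array([.60,.145,.20])+.035*d+.02*np.array([d[1],-d[0],0]))
st=sensors.sense();print(st["tcp_pos"],st["wrist_force"],st["t"])
s2=snapshot("wrist"); cv2.imwrite("pics/w4.png",s2["color"][...,::-1])
b=snapshot("side");cv2.imwrite("pics/side3.png",b["color"][...,::-1])
pickle.dump((s1,s2),open("w34.pkl","wb"))
```

```text
[0.59928822 0.14550322 0.21928207] [ 0.68517373  0.30820807 -1.81166055]
[0.63050107 0.17131569 0.19952614] [ 0.06076913  0.56138001 -1.11572664] 9.2417
```

View pics/w3.png

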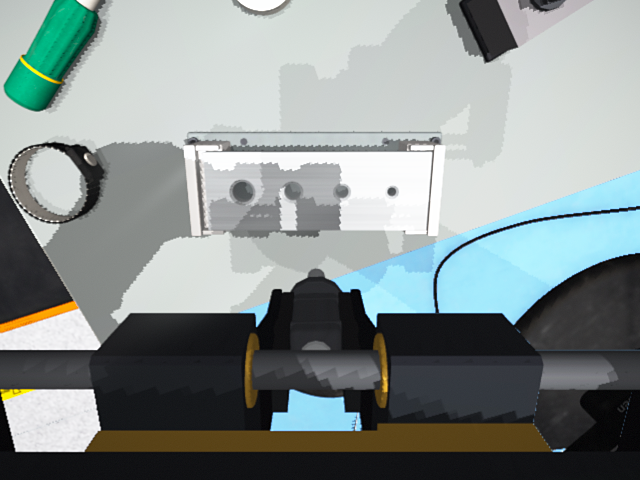

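View pics/w4.png

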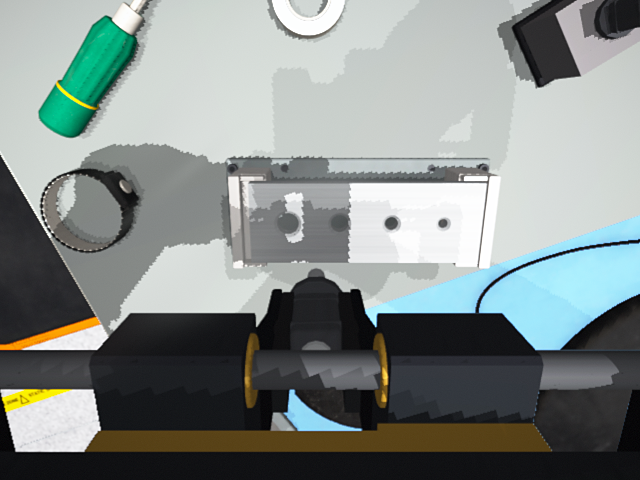

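View pics/side3.png

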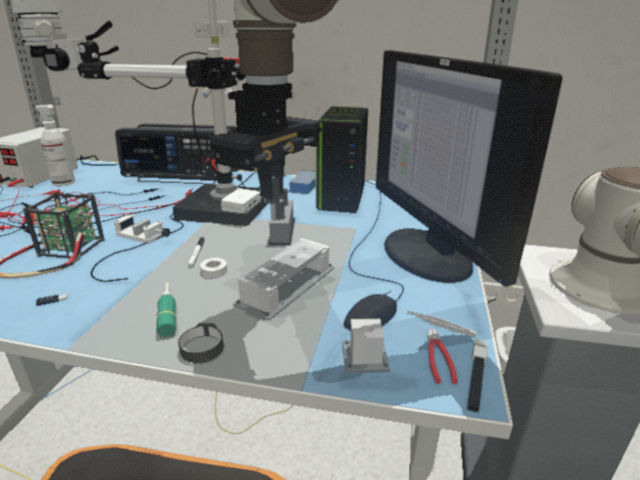

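In both, the plate is parallel to the picture. The holes are at (242,191), (293,190), (343,191) and (392,191) in w3, and at (288,223), (340,222), (392,223) and (443,223) in w4. I'll zoom in for sub-pixel centres and also take the held pin's foot as a check on the camera bias.

Run:
```python
import cv2,numpy as np
a=cv2.imread('pics/w3.png'); b=cv2.imread('pics/w4.png')
f=lambda i,x,y,w,h,k=4:cv2.resize(i[y:y+h,x:x+w],None,fx=k,fy=k,interpolation=cv2.INTER_CUBIC)
cv2.imwrite('pics/w34c.png',np.vstack([f(a,220,170,190,45),f(b,268,200,190,45)]))
cv2.imwrite('pics/w34f.png',np.hstack([f(a,285,255,64,64,6),f(b,285,255,64,64,6)]))
```

```text
(no output)
```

View pics/w34c.png

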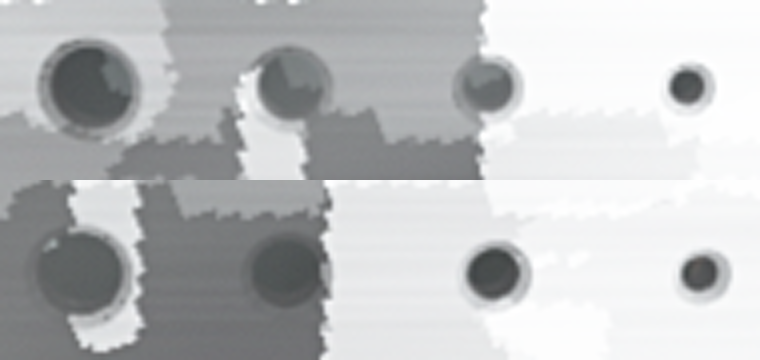

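View pics/w34f.png

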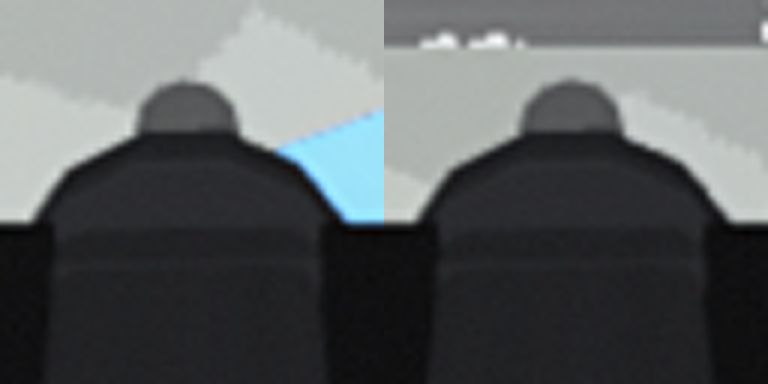

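Run:
```python
from h import *
import pickle
s1,s2=pickle.load(open("w34.pkl","rb"))
o=lambda p,x,y,k:((p[0]+.5)/k-.5+x,(p[1]+.5)/k-.5+y)
A=[o(p,220,170,4) for p in [(90,88.5),(291,87),(488,89),(690,89)]]
B=[o((p[0],p[1]),268,200,4) for p in [(80,92),(287,90),(496,93),(705,93)]]
H=[]
for u,v in zip(A,B):
    x,e=tri([(s1,u),(s2,v)]); H.append((onplane(s1,u,.055)+onplane(s2,v,.055))/2); print(x.round(4),np.round(e,4),onplane(s1,u,.055).round(4),onplane(s2,v,.055).round(4))
H=np.array(H); c=H.mean(0); D=[57,19,-19,-57]
d=sum(k*h for k,h in zip(D,H-c)); print("yaw y",np.degrees(np.arctan2(d[1],d[0])),"c",c, np.linalg.norm(H[0]-H[3]))
# held pin foot: TCP vs projected
for s,tcp in ((s1,[0.59929,0.14550,0.21928]),(s2,[0.63050,0.17132,0.19953])):
    f=np.array(tcp)+[0,0,-.043]; 
    xd=np.array([np.cos(np.radians(-21)),np.sin(np.radians(-21)),0]);yd=np.array([-xd[1],xd[0],0])
    print("pred far edge",proj(s,f+.0045*xd),"left/right",proj(s,f+.0045*yd),proj(s,f-.0045*yd),"obs",o((187,79),285,255,6),"l/r cols",o((137,130),285,255,6)[0],o((238,130),285,255,6)[0])
```

```text
[0.6384 0.1902 0.0556] [0.0004 0.0004] [0.638  0.1907 0.055 ] [0.6385 0.1899 0.055 ]
[0.6244 0.1546 0.0527] [0.0004 0.0004] [0.6245 0.1546 0.055 ] [0.6252 0.1542 0.055 ]
[0.6116 0.119  0.0581] [0.0005 0.0005] [0.6107 0.1194 0.055 ] [0.6109 0.1184 0.055 ]
[0.5975 0.0831 0.0567] [0.0004 0.0004] [0.5968 0.0832 0.055 ] [0.5972 0.0824 0.055 ]
yaw y 68.92703251421904 c [0.61772318 0.13660142 0.055     ] 0.11513546211659435
pred far edge [315.06095512 266.54868819] left/right [306.26753515 274.78333484] [323.84718779 274.79331761] obs (315.75, 267.75) l/r cols 307.4166666666667 324.25
pred far edge [315.01017328 266.55427644] left/right [306.21035688 274.78329754] [323.78796509 274.80397322] obs (315.75, 267.75) l/r cols 307.4166666666667 324.25
```

The held foot appears 0.7 px right and 1.2 px down of the prediction, which is 0.4 to 0.7 mm of bias, so I'll correct for it. Hole 1 is at about (0.638, 0.190), the plate's y axis is at 68.9°, and the triangulated heights are 53 to 58 mm (text: 55). Now I'll try hole 1, then feel its walls gently to find the true centre.

```bash
cat >> h.py <<'E'
YA=np.radians(68.93); ey=np.array([np.cos(YA),np.sin(YA),0]); ex=np.array([ey[1],-ey[0],0])
OG=down(YA-np.pi)
def probe(dirv,dist,f=2.5,v=.012):
    p0=sensors.sense()["tcp_pos"]; h=robot.line_to(p0+dist*dirv,max_speed=v,stop_force=f); p=sensors.sense()["tcp_pos"]; return h,p
E
python3 - <<'E'
from h import *
C=np.array([.6177,.1366,0]); g=C+.0575*ey+.0008*ex+.0005*ey
robot.move_to([g[0],g[1],.13],OG); robot.dwell(.1)
s0=sensors.sense();print(s0["tcp_pos"],s0["wrist_force"])
h=robot.line_to([g[0],g[1],.082],max_speed=.04,stop_force=4); st=sensors.sense()
print(h,st["tcp_pos"],st["wrist_force"]-s0["wrist_force"],st["t"])
for n in ("scene","side"):
    s=snapshot(n);cv2.imwrite(f"pics/{n}4.png",s["color"][...,::-1])
E
```

```text
[0.64075522 0.1904231  0.13298126] [ 0.20397258  0.20484057 -0.91193893]
False [0.63951802 0.19051601 0.08236176] [ 0.15981187 -0.64508828 -0.11919595] 11.1833
```

View pics/side4.png

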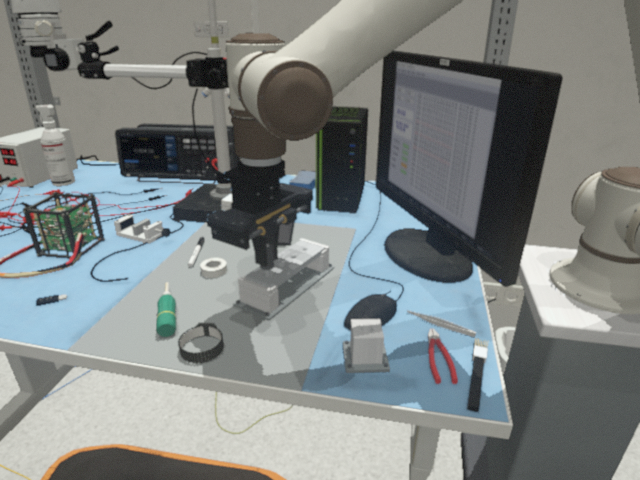

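View pics/scene4.png

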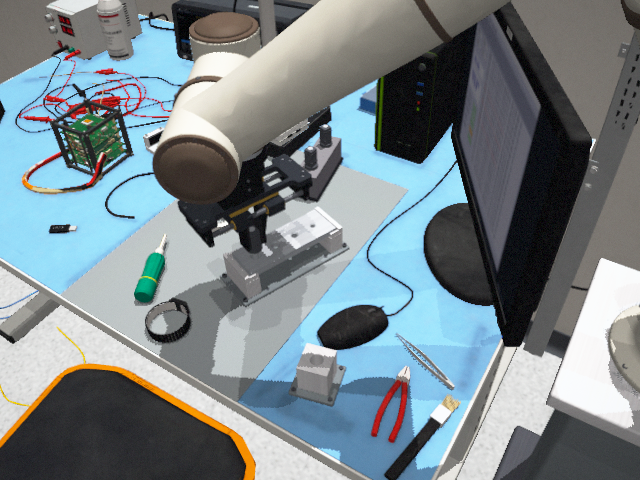

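The pin passed hole 1 with no resistance (foot about 16 mm below the plate top), and the arm is clear of the monitor. Now I'm feeling the walls.

Run:
```python
from h import *
robot.dwell(.2); c=sensors.sense()["tcp_pos"]; z=c[2]
out={}
for name,d in (("y",ey),("x",ex)):
    r=[]
    for s in (1,-1):
        h,p=probe(s*d,.0055); r.append(p@d); print(name,s,h,p.round(5),sensors.sense()["wrist_force"].round(2))
        robot.line_to([c[0],c[1],z],max_speed=.03); robot.dwell(.1)
    out[name]=r; m=np.mean(r)
    print(name,"width",r[0]-r[1],"mid shift",m-c@d)
    c=c+(m-c@d)*d
    robot.line_to([c[0],c[1],z],max_speed=.03); robot.dwell(.1)
print("centre",c,sensors.sense()["tcp_pos"],sensors.sense()["t"])
np.save("c1.npy",c)
```

```text
y 1 True [0.63968 0.19356 0.08105] [ 0.47 -0.6  -0.83]
y -1 True [0.63785 0.18675 0.08135] [ 0.22  2.17 -1.11]
y width 0.00701167260495511 mid shift -0.00048644213014015225
x 1 True [0.64181 0.18829 0.08104] [ 0.8  -0.51 -2.24]
x -1 True [0.6355  0.19131 0.08155] [ 2.05 -0.95 -0.35]
x width 0.00696529024051129 mid shift -0.00040657515536102196
centre [0.63878727 0.19014746 0.08214902] [0.63871971 0.19017413 0.08212484] 15.3583
```

The wall-to-wall play is 7.0 mm in both x and y, which is 16 − 9, so the shank is 9 mm and the centre is well known. Next is hole 2.

Run:
```python
from h import *
c1=np.load("c1.npy"); z=.082
robot.line_to([c1[0],c1[1],.118],max_speed=.08)
g=c1-.038*ey; robot.line_to([g[0],g[1],.118],max_speed=.08); robot.dwell(.3)
s0=sensors.sense()
h=robot.line_to([g[0],g[1],z],max_speed=.03,stop_force=4); robot.dwell(.1); st=sensors.sense()
print(h,st["tcp_pos"],st["wrist_force"]-s0["wrist_force"])
if not h:
    c=st["tcp_pos"].copy()
    for name,d in (("y",ey),("x",ex)):
        r=[]
        for s in (1,-1):
            hh,p=probe(s*d,.0045); r.append(p@d); 
            if not hh: print("no contact",name,s)
            robot.line_to([c[0],c[1],z],max_speed=.03); robot.dwell(.1)
        m=np.mean(r); print(name,"width",r[0]-r[1],"shift",m-c@d); c=c+(m-c@d)*d
        robot.line_to([c[0],c[1],z],max_speed=.03); robot.dwell(.1)
    print("c2",c,"rel",(c-c1)@ey,(c-c1)@ex,sensors.sense()["t"]); np.save("c2.npy",c)
```

```text
False [0.62526347 0.1547339  0.0822537 ] [ 0.33819656  0.78962442 -0.16715609]
y width 0.0038665887313253933 shift 9.653538746257073e-05
x width 0.0039904757974290606 shift 0.00021998762616792789
c2 [0.62550345 0.15474489 0.0822537 ] rel -0.03781126452483208 0.00033182809423745356 21.7083
```

Play is 4.0 mm, i.e. 13 − 9, which is consistent. Next is hole 3 (10 mm).

Run:
```python
from h import *
c2=np.load("c2.npy"); z=.082
robot.line_to([c2[0],c2[1],.118],max_speed=.08)
g=c2-.038*ey+.0002*ex; robot.line_to([g[0],g[1],.118],max_speed=.08); robot.dwell(.3)
robot.line_to([g[0],g[1],.102],max_speed=.03); robot.dwell(.2)
s0=sensors.sense(); print(s0["tcp_pos"]-[g[0],g[1],.102])
h=robot.line_to([g[0],g[1],z],max_speed=.015,stop_force=4); robot.dwell(.1); st=sensors.sense()
df=st["wrist_force"]-s0["wrist_force"]
print(h,st["tcp_pos"],df,"ex,ey",df@ex,df@ey,"pos err",(st["tcp_pos"]-g)@ex,(st["tcp_pos"]-g)@ey,st["t"]); np.save("g3.npy",g)
```

```text
[1.52017894e-04 4.34942190e-05 2.62359009e-04]
False [0.61201414 0.11921246 0.08202769] [ 1.69363612 -0.22603189 -0.61834494] ex,ey 1.6616631586420536 0.3979563501424501 pos err -1.3239797658771941e-05 -6.319593655196648e-06 25.7
```

The pin passed hole 3 as well. I'll do a quick wall probe for its centre, then try hole 4 (7 mm), which should refuse it.

Run:
```python
from h import *
g=np.load("g3.npy"); z=.082; g=g+.0002*ex; g[2]=z
robot.line_to(g,max_speed=.02); robot.dwell(.1); c=g.copy()
for name,d in (("y",ey),("x",ex)):
    r=[]
    for s in (1,-1):
        hh,p=probe(s*d,.002,f=2.5,v=.008); r.append(p@d)
        if not hh: print("no contact",name,s)
        robot.line_to(c,max_speed=.02); robot.dwell(.1)
    m=np.mean(r); print(name,"width",r[0]-r[1],"shift",m-c@d); c=c+(m-c@d)*d
    robot.line_to(c,max_speed=.02); robot.dwell(.1)
np.save("c3.npy",c); c1=np.load("c1.npy");c2=np.load("c2.npy")
print("c3-c1",(c-c1)@ey,(c-c1)@ex,sensors.sense()["wrist_force"])
g4=c-.038*ey+((c-c1)@ex)/2*ex; np.save("g4.npy",g4)
robot.line_to([c[0],c[1],.118],max_speed=.08)
robot.line_to([g4[0],g4[1],.118],max_speed=.08); robot.dwell(.3)
robot.line_to([g4[0],g4[1],.103],max_speed=.03); robot.dwell(.2)
s0=sensors.sense(); print(s0["tcp_pos"])
h=robot.line_to([g4[0],g4[1],.092],max_speed=.01,stop_force=4.5); st=sensors.sense()
print(h,st["tcp_pos"],st["wrist_force"]-s0["wrist_force"])
robot.dwell(.3); st=sensors.sense();print(st["tcp_pos"],st["wrist_force"]-s0["wrist_force"],st["t"],st["finger_gap"])
```

```text
y width 0.0007973198428625761 shift 0.00028312109537825814
x width 0.0006975260566947084 shift -8.526536515662819e-05
c3-c1 -0.07552814342945383 0.0006465627290807835 [ 1.5272389   0.89459747 -1.82270371]
[0.5990316  0.08390134 0.10323476]
True [0.59897005 0.08387056 0.09933733] [0.94966419 0.15229658 5.23552781]
[0.59898671 0.08384298 0.09929193] [0.09914869 0.50130834 6.62089467] 32.375 0.017523342836675376
```

Hole 4 refused the pin: it stopped with the foot at about 56 mm and holds 5 to 6.6 N. I'll look before lifting.

Run:
```python
from h import *
ims=[]
for n in ("scene","side"):
    s=snapshot(n); p=sensors.sense()["tcp_pos"]; c=proj(s,p-[0,0,.035]).astype(int); print(n,c)
    ims.append(cv2.resize(s["color"][c[1]-45:c[1]+45,c[0]-45:c[0]+45,::-1],None,fx=4.4,fy=4.4,interpolation=cv2.INTER_CUBIC))
cv2.imwrite("pics/h4.png",np.hstack(ims))
s=snapshot("wrist");cv2.imwrite("pics/w5.png",s["color"][...,::-1])
```

```text
scene [310 220]
side [303 245]
```

View pics/h4.png

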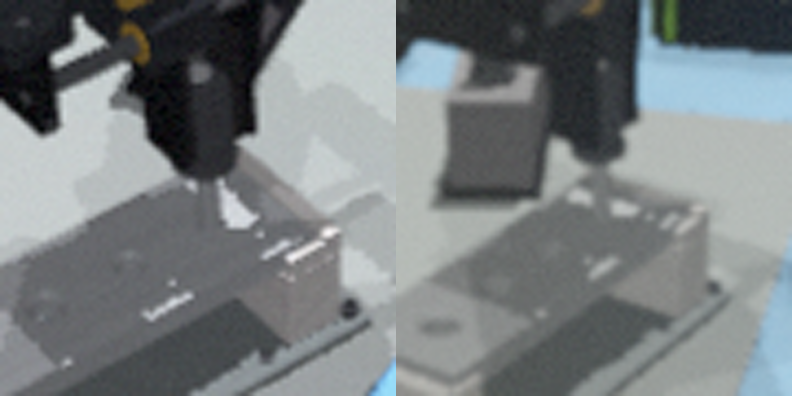

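View pics/w5.png

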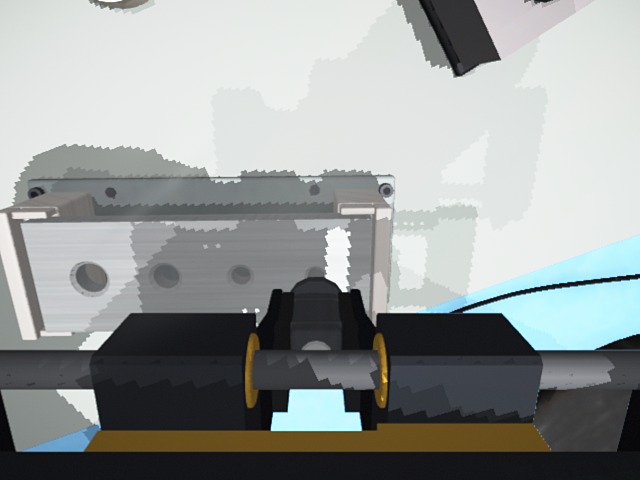

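Run:
```python
import cv2
a=cv2.imread('pics/w5.png'); cv2.imwrite('pics/w5c.png',cv2.resize(a[245:305,270:360],None,fx=8,fy=8,interpolation=cv2.INTER_CUBIC))
```

```text
(no output)
```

View pics/w5c.png

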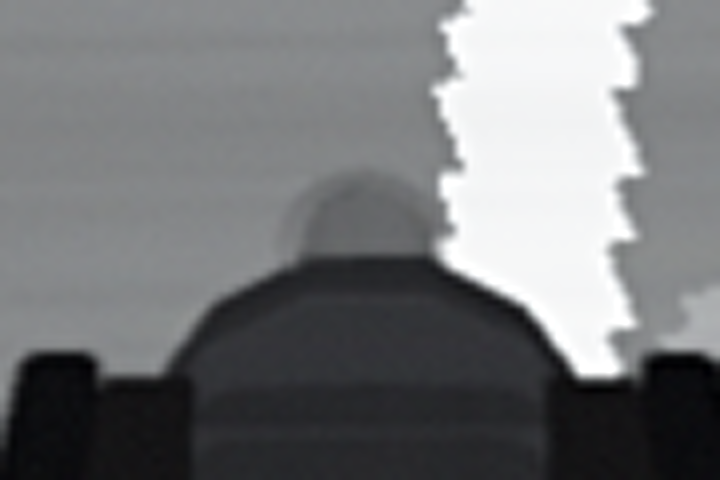

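The foot sits inside the 7 mm hole's chamfered mouth, about 0.7 mm off centre towards −y (shank 300–440 against rim 278–440 in the crop). I'll press once more, centred, for a clean refusal, then go back to hole 3 and set it home.

Run:
```python
from h import *
g4=np.load("g4.npy")+.0006*ey; c=np.load("c3.npy")
robot.line_to([g4[0],g4[1],.104],max_speed=.03); robot.dwell(.3); s0=sensors.sense()
h=robot.line_to([g4[0],g4[1],.092],max_speed=.01,stop_force=4.5); robot.dwell(.3); st=sensors.sense()
print(h,st["tcp_pos"],st["wrist_force"]-s0["wrist_force"],st["t"],st["finger_gap"])
robot.line_to([g4[0],g4[1],.118],max_speed=.05)
robot.line_to([c[0],c[1],.118],max_speed=.08); robot.dwell(.3)
robot.line_to([c[0],c[1],.103],max_speed=.04); robot.dwell(.15)
s0=sensors.sense()
h=robot.line_to([c[0],c[1],.076],max_speed=.02,stop_force=5); st=sensors.sense()
print("hole3",h,st["tcp_pos"],st["wrist_force"]-s0["wrist_force"],st["t"])
if not h:
    robot.dwell(.1); s0=sensors.sense()
    h=robot.line_to([c[0],c[1],.060],max_speed=.008,stop_force=3.5); robot.dwell(.1); st=sensors.sense()
    print("home",h,st["tcp_pos"],st["wrist_force"]-s0["wrist_force"],st["t"])
```

```text
True [0.59915771 0.08441106 0.09929138] [-0.26725969 -0.53854135  5.97447666] 34.1167 0.017798961071466137
hole3 False [0.61215307 0.11939013 0.07597116] [ 0.02873101 -0.34414927  1.50392563] 37.7583
home True [0.61221231 0.11943897 0.06837932] [-0.5150326   0.27519326  6.71652997] 39.0333
```

The shoulder is on the plate at TCP z 0.0684. The refusal was therefore 30.9 mm higher, with the foot at 53.9 mm, in the chamfer as expected. Releasing.

Run:
```python
from h import *
robot.grip(.04); robot.dwell(.3); st=sensors.sense();print(st["finger_gap"],st["wrist_force"])
p=st["tcp_pos"]; robot.line_to([p[0],p[1],.14],max_speed=.06)
robot.line_to([p[0],p[1],.24],max_speed=.15)
robot.line_to(np.array([p[0],p[1],.24])-.03*ex); robot.dwell(.2)
ims=[]
for n in ("scene","side"):
    s=snapshot(n); cv2.imwrite(f"pics/{n}6.png",s["color"][...,::-1]); c=proj(s,np.array([.612,.12,.07])).astype(int)
    ims.append(cv2.resize(s["color"][c[1]-60:c[1]+60,c[0]-60:c[0]+60,::-1],None,fx=3.3,fy=3.3,interpolation=cv2.INTER_CUBIC))
cv2.imwrite("pics/end.png",np.hstack(ims))
s=snapshot("wrist");cv2.imwrite("pics/w6.png",s["color"][...,::-1]); print(sensors.sense()["t"],sensors.sense()["wrist_force"])
```

```text
0.039804803668678654 [-0.81465395 -0.03182934 -0.33336064]
42.925 [0.43766828 0.44368173 0.76538269]
```

View pics/end.png

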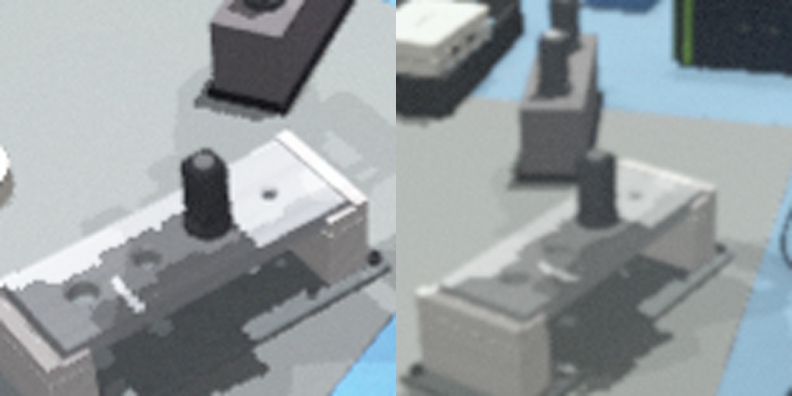

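View pics/w6.png

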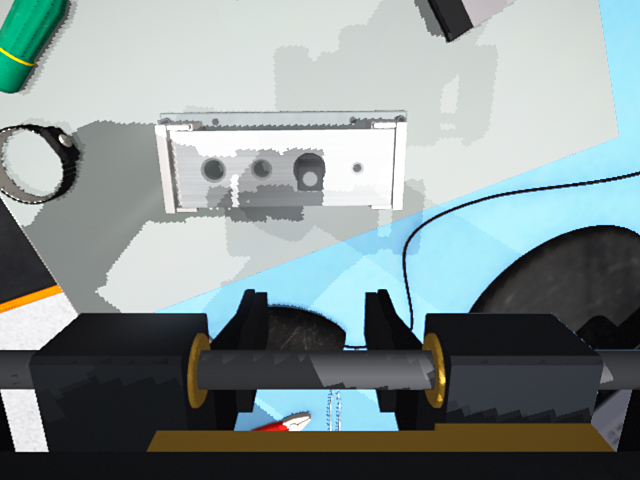

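The pin stands upright and released in the third hole (wrist view about (309,172), holes 1, 2 and 4 open), with its shoulder flat on the plate. In the side crop the rack pins still stand, the gripper having never gone near them. Handing in.

Run:
```python
from h import *
job.sign_off(); print(sensors.sense()["t"])
```

```text
the job is handed in; nothing more can be done
the job is handed in; nothing more can be done
```

I sized the pin from the post as the 9 mm one. It stands released and upright, shoulder down on the plate, in the 10 mm hole, and the job is handed in.

- **Trying the holes:** It passed 16, 13 and 10 mm. The sideways play was 7.0 mm, 4.0 mm and about 0.75 mm, against 7, 4 and 1 mm expected for a 9 mm shank.
- **Refusal:** The 7 mm hole refused it twice, at about 6 N. The foot stopped in the mouth chamfer, about 54 mm up, worked back from the home position.
- **Forces:** The largest pressing force I read at the wrist was about 6.7 N, well under 30 N.
- **Final check:** The pictures show the pin upright and its shoulder flat on the plate. The rack pins look undisturbed and I never went near them, but I did not re-measure their positions.
- **Time:** The clock read about 43 s just before hand-in.

**Disagreements:**
- The scene and side cameras differed by 2–3 mm on some points, so I relied on the wrist camera and on feeling the hole walls.
- The hole spacing came out at about 37.8 mm against the stated 38 mm. My first press on the 7 mm hole was therefore about 0.7 mm off centre, so I repeated it centred.

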